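# Bring the turned bowl forward on its runner tray

### The arm

A 6-joint arm with a two-finger parallel gripper is mounted at the origin on the work surface. World frame = base frame: x ahead of the robot, y to its left, z up, the work surface at z = 0. Lengths are in m, angles in rad, forces in N, time in s.
With the tool pointing down it reaches from about 0.35 to 0.875 m from the base axis. Payload 4.2 kg.
Tool frame: the origin (TCP) lies at the very end of the fingers, on their centre line; the grasp point (between the pads) lies 19 mm behind it (env.hold_point_z is the distance from the TCP to the grasp point, in m); z points along the fingers, y is the line along which they close (so a half turn about z gives the same grasp; the last joint's range is limited). The gripper opens to 85 mm and grips with 20 to 120 N. Pads are 22 mm wide; open, the fingers measure 114 mm over their backs; the gripper's body (76 mm by 85 mm) begins 54 mm behind the grasp point. The pads swing forward as they close: fully open they stand 13 mm farther back than shut.
Start: joints at [1.591, 0.385, 0.008, 0, -1.194, -0.259], TCP at [0.148, 0.607, 0.231] pointing down, gripper open.
Joint ranges: [-3.14, 3.14], [-1.21, 2.06], [-1.07, 1.41], [-3.16, 2.05], [-2.99, -0.16], [-3.1, 3.1]. Speed limits (rad/s): [2.79, 2.79, 3.14, 3.14, 3.14, 3.14].

### API

Orientations are given as a rotation vector (axis times angle).
In Python, from rig import env, vision, job gives the robot as it stands. The module is installed in compiled form; this text tells all that it offers.
- The arm moves only by the shell command python3 -m crank 'ROWS'. ROWS is JSON, a list that holds one entry, the list of rows, each a list of 5 numbers: the finger opening in m, from 0 to 0.0854, then the shift along the tool's x, y, z in m, then the turn about the tool's z in rad. A call has exactly 5 rows; each row shifts and turns the commanded pose from where the row before left it, along the tool's axes as they then stand; what a row does not reach is not made up. A row lasts 1/12 s, in which the tool goes at most 41.7 mm and 7.16 degrees, less where a joint would pass 70% of its speed; a pose out of reach is approached as far as the arm can. A call is refused whole if a number of a shift passes 0.0417 or a number of a turn 0.125, either way. A call with a gripper value outside its range is refused whole. The fingers move at their own pace and stop on an object; the grip force is fixed at half the most. Time passes only in rows, so rows that do not move let the fingers close, or fill a call up. It gives the time, the measured TCP pose, the force, the opening and the grip force at its end, in the units of the state.
- env.sense(): the state, without advancing time (a new reading comes with each control period).
- vision.get_image(name): name is "scene" or "top" or "wrist"; returns (picture, depth): 480x640x3 uint8, blue, green, red; 480x640 float32, m along the optical axis (not along the pixel's ray), 0 where there is no reading.
- vision.camera_params(name): a dict with "fx", "fy", "cx", "cy" (pixels), "extrinsics" (4x4, takes a point from world to camera coordinates). Camera axes: x right, y down, z forward; pixel columns grow to the right and rows downward; lengths in m; the calibration is good to about 2 mm. A picture is of the moment at which its call begins: read the wrist's pose just before it. camera_params takes no time and is no camera call; for the wrist camera it gives the pose at the moment of the call.
- job.finish_job(): hands the job in; it is judged then, once.
The state is a dict: "time": time; "joints": joint angles; "dq": joint speeds; "effort": joint torques, N m; "tool_pos": TCP position; "tool_rot": TCP orientation; "force": force on the tool from outside, world axes, zero at the start; "torque": the same for the moment, N m; "width": finger opening in m; "gripper_force": force on a finger pad.
Only numpy, scipy, OpenCV 4.12 (cv2) and the standard library are available. Lean on these libraries where they do the work, as an engineer would, in place of code of your own. Each camera call takes 0.05 s, during which the arm holds its last target. There are 200 camera calls.

### The job

Three trays slide on runners on the bench: push the empty one, which stands part way out, fully home with a fingertip. Then hook a fingertip behind the front lip of the tray that carries the open turned bowl and draw it all the way out to its stop, the bowl riding upright on it. Grasp and lift nothing (do not pinch a lip), do not touch the bowl, leave the tray with the lidded round box home and everything else in its place, and finish clear.

Things in the scene. Friction and masses are not known exactly. Their poses are not given: they have to be found in the camera images.
- empty_tray (a joint): slide of the empty tray: 0 = fully home (pushed away from the robot, against the rear stop), grows as the tray is drawn along the rails towards the robot, 0.100 m = fully out against its front stop. Friction about 3 N, stays where it is left. Starts part way out (0.045 to 0.085).
- bowl_tray (a joint): slide of the tray with the bowl: 0 = fully home (pushed away from the robot, against the rear stop), grows as the tray is drawn along the rails towards the robot, 0.100 m = fully out against its front stop. Friction about 3 N, stays where it is left. Starts at 0.
- box_tray (a joint): slide of the tray with the lidded box: 0 = fully home (pushed away from the robot, against the rear stop), grows as the tray is drawn along the rails towards the robot, 0.100 m = fully out against its front stop. Friction about 3 N, stays where it is left. Starts at 0 and must stay there.
- empty_lip_top (a point): middle of the top edge of the front lip of the empty tray; moves with the tray. x: along the rails away from the robot (push along +x, draw along -x); y: along the lip; z up. The lip is an upright board 14 mm thick (7 mm either side of this point), 96 mm wide, 34 mm high above the tray floor; its top is about 66 mm above the bench. Behind it (+x) is at least 70 mm of bare tray floor.
- bowl_lip_top (a point): middle of the top edge of the front lip of the tray with the bowl; moves with the tray. x: along the rails away from the robot (push along +x, draw along -x); y: along the lip; z up. The lip is an upright board 14 mm thick (7 mm either side of this point), 96 mm wide, 34 mm high above the tray floor; its top is about 66 mm above the bench. Behind it (+x) is at least 70 mm of bare tray floor.
- box_lip_top (a point): middle of the top edge of the front lip of the tray with the lidded box; moves with the tray. x: along the rails away from the robot (push along +x, draw along -x); y: along the lip; z up. The lip is an upright board 14 mm thick (7 mm either side of this point), 96 mm wide, 34 mm high above the tray floor; its top is about 66 mm above the bench. Behind it (+x) is at least 70 mm of bare tray floor.
- bowl: open turned wooden bowl, loose, 76 mm across the rim, 42 mm high, standing about 133 mm behind the lip (centre to lip's middle, give or take 10 mm) on the tray floor; origin at the centre of its underside, about 32 mm above the bench, z up.
- roundbox: turned round wooden box with a knobbed lid, solid, loose, 64 mm across, 58 mm high, on the floor of its own tray, placed likewise; origin at the centre of its underside.
- bed: fixed plywood board 360 x 560 x 12 mm under the three runners, origin at the centre of its underside. Each runner is 320 x 114 mm; their centre lines lie about 180 mm apart and which tray is in which place changes. The runners' front stops reach 40 mm above the bench, their side rails 42 mm.
- eggcup: turned wooden egg cup, 32 mm across, 46 mm high, in the gap between two runners; leave alone. Origin under its centre.
- pawn: turned wooden pawn, 30 mm across, 56 mm high, in the other gap between two runners; leave alone. Origin under its centre.
- wax: amber jar with a steel lid, 68 mm across, 55 mm high, to the left; leave alone.
- sandblock: cork sanding block 100 x 60 x 30 mm, to the right; leave alone.
- screwdriver: screwdriver lying to the right; leave alone.
- brush: brush lying to the left; leave alone.
- mug: white mug, 76 mm across, 85 mm high, to the left; leave alone.
- offcut: wood offcut 90 x 55 x 40 mm, to the right; leave alone.

How it is judged:
By the outcome, as a careful person would: the job done as asked, in the order asked, and still so for the second after the job is handed in, with the robot touching nothing.
It also fails if it takes over 51 s, if anything falls off the work surface, if the arm or the gripper's body presses on something with over 40 N, if the wrist force passes 120 N, or if a joint passes its speed limit or range.

## Working session

There is one attempt and no reset: what is moved stays moved. The work goes in short steps, Python scripts to look and compute and a shell command to move; the robot and the scene stay as the last step left them, time stands still between calls to the robot, and variables do not carry over. Pictures are saved under pics/ and viewed, at most 10 in all, crops included, and the job is handed in when it is done.

```bash
mkdir -p pics
python3 - <<'E'
from rig import env,vision
import cv2,numpy as np
s=env.sense();print(s)
for n in("scene","top"):
    p,d=vision.get_image(n);cv2.imwrite(f"pics/{n}0.png",p);np.save(f"{n}_d.npy",d);cp=vision.camera_params(n);print(n,cp)
E
```

```text
{'time': 0.0, 'joints': array([ 1.59058324e+00,  3.85557905e-01,  6.59458035e-03, -5.11916695e-04,
       -1.19400182e+00, -2.58593913e-01]), 'dq': array([-0.00090007, -0.00039022, -0.00113304,  0.00121201, -0.00102728,
       -0.00045937]), 'effort': array([ 8.70596523e-05, -3.92287731e+01,  1.88398987e+01,  4.18597698e+00,
       -4.71895168e-03, -4.44859722e-06]), 'tool_pos': array([0.14768358, 0.60668301, 0.23020663]), 'tool_rot': array([ 3.11699067e+00, -3.74257081e-01, -2.67310105e-04]), 'force': array([0.80917023, 0.22860323, 0.27748426]), 'torque': array([-0.03260144,  0.02113276,  0.03318027]), 'gripper_force': 0.0, 'width': 0.08553748362071531}
scene {'fx': 483.5090290599789, 'fy': 483.5090290599789, 'cx': 330.1177528727196, 'cy': 233.68128343687098, 'extrinsics': array([[-0.02347066,  0.99962133, -0.01436402,  0.05463407],
       [ 0.85346603,  0.01255254, -0.52099729, -0.44057708],
       [-0.5206197 , -0.02448735, -0.85343746,  1.4611334 ],
       [ 0.        ,  0.        ,  0.        ,  1.        ]])}
top {'fx': 588.3913865436882, 'fy': 588.3913865436882, 'cx': 325.19245614269926, 'cy': 242.9263706657555, 'extrinsics': array([[ 1.39813296e-02, -9.99902218e-01, -2.76743752e-04,
        -2.86965343e-02],
       [-9.88886430e-01, -1.37863282e-02, -1.48032314e-01,
         5.56904745e-01],
       [ 1.48014024e-01,  2.34335673e-03, -9.88982486e-01,
         1.75092089e+00],
       [ 0.00000000e+00,  0.00000000e+00,  0.00000000e+00,
         1.00000000e+00]])}
```

View pics/top0.png

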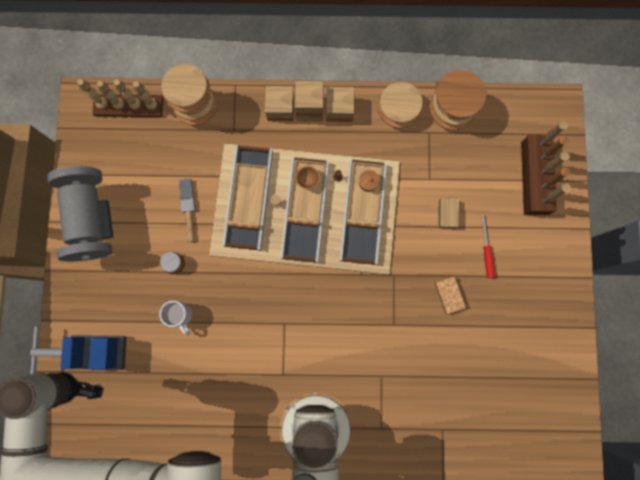

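View pics/scene0.png

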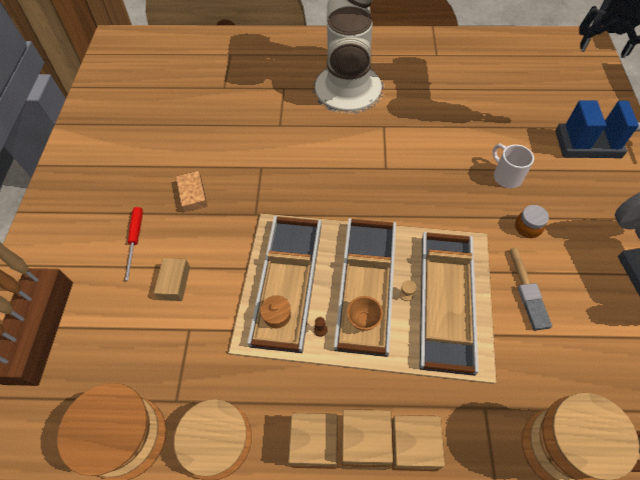

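The top view shows the empty tray at left (cols 225–270), the bowl tray in the middle (bowl at 308,177) and the box tray at right (370,181). The scene view agrees, with the bowl at (365,313). I'll enlarge it and use the depth.

```bash
cat > h.py <<'E'
import numpy as np,cv2
from rig import env,vision
def cloud(d,cp):
    v,u=np.mgrid[:480,:640];c=np.stack([(u-cp['cx'])/cp['fx']*d,(v-cp['cy'])/cp['fy']*d,d],-1)
    T=np.linalg.inv(cp['extrinsics']);return c@T[:3,:3].T+T[:3,3]
def ray(cp,u,v,z):
    T=np.linalg.inv(cp['extrinsics']);r=T[:3,:3]@np.array([(u-cp['cx'])/cp['fx'],(v-cp['cy'])/cp['fy'],1]);o=T[:3,3]
    return o+r*(z-o[2])/r[2]
E
python3 - <<'E'
from h import *
for n,b in(("top",(200,135,210,150)),("scene",(225,205,280,185))):
    p=cv2.imread(f"pics/{n}0.png");x,y,w,h=b
    k=780//w if n=="top" else 2.8
    cv2.imwrite(f"pics/{n}c.png",cv2.resize(p[y:y+h,x:x+w],None,fx=k,fy=k,interpolation=cv2.INTER_CUBIC));print(k)
    P=cloud(np.load(f"{n}_d.npy"),vision.camera_params(n))
    z=P[y:y+h,x:x+w,2];print(np.histogram(z[np.isfinite(z)],np.arange(-.01,.12,.01)))
    a=P[y:y+h,x:x+w][(z>.058)&(z<.071)]
    H,_,_=np.histogram2d(a[:,0],a[:,1],[np.arange(.4,.85,.01),np.arange(-.3,.35,.03)])
    print(H.astype(int))
E
```

```text
3
(array([6094, 8111, 5785, 4177, 3955, 1673,  308,  561,  380,   64,    5,
          0]), array([-0.01,  0.  ,  0.01,  0.02,  0.03,  0.04,  0.05,  0.06,  0.07,
        0.08,  0.09,  0.1 ,  0.11]))
[[ 0  0  0  0  0  0  0  0  0  0  0  0  0  0  0  0  0  0  0  0  0]
 [ 0  0  0  0  0  0  0  0  0  0  0  0  0  0  0  0  0  0  0  0  0]
 [ 0  0  0  0  0  0  0  0  0  0  0  0  0  0  0  0  0  0  0  0  0]
 [ 0  0  0  0  0  0  0  0  0  0  0  0  0  0  0  0  0  0  0  0  0]
 [ 0  0  0  0  0  0  0  0  0  0  0  0  0  0  0  0  0  0  0  0  0]
 [ 0  0  0  0  0  0  0  0  0  0  0  0  0  0  0  0  0  0  0  0  0]
 [ 0  0  0  0  0  0  0  0  0  0  0  0  0  0  0  0  0  0  0  0  0]
 [ 0  0  0  0  0  0  0  0  0  0  0  0  0  0  0  0  0  0  0  0  0]
 [ 0  0  0  0  0  0  0  0  0  0  0  0  0  0  0  0  0  0  0  0  0]
 [ 0  0  0  0  0  0  0  0  0  0  0  0  0  0  0  0  0  0  0  0  0]
 [ 0  0  0  0  0  0  0  0  0  0  0  0  0  0  0  0  0  0  0  0  0]
 [ 0  0  0  0  0  0  0  0  0  0  0  0  0  0  0  0  0  0  0  0  0]
 [ 0  0  0  0  0  0  0  0  0  0  0  0  0  0  0  0  0  0  0  0  0]
 [ 0  0  0  0  0  0  0  0  0  0  0  0  0  0 
[... 4419 characters left out ...]
 0  0 18  9 14  0  0  0  0  0  0  0  0]
 [ 0  0  0  2  0  1  0  0  0  0 10  0 15  0  0  0  0  0  0  0  0]
 [ 0  0  0  0  0  3  1  0  0  0  7  0 10  0  0  0  0  0  0  0  0]
 [ 0  0  0  0  2  6  0 12 24  0  3  1  6  0  0  0  0  0  0  0  0]
 [ 0  0  0  0 15 14  0 16 33  0  0  0  1  0  0  0  0  0  0  0  0]
 [ 0  0  0  0  0  0  0  1  4  0  3  5  0  0  0  0  0  0  0  0  0]
 [ 0  0  0  0  0  0  0  0  0  0  0  0  0  0  0  0  0  0  0  0  0]
 [ 0  0  0  0  0  0  0  0  0  0  0  0  0  0  0  0  0  0  0  0  0]
 [ 0  0  0  0  0  0  0  0  0  0  0  0  0  0  0  0  0  0  0  0  0]
 [ 0  0  0  0  0  0  0  0  0  0  0  0  0  0  0  0  0  0  0  0  0]
 [ 0  0  0  0  0  0  0  0  0  0  0  0  0  0  0  0  0  0  0  0  0]]
```

View pics/scenec.png

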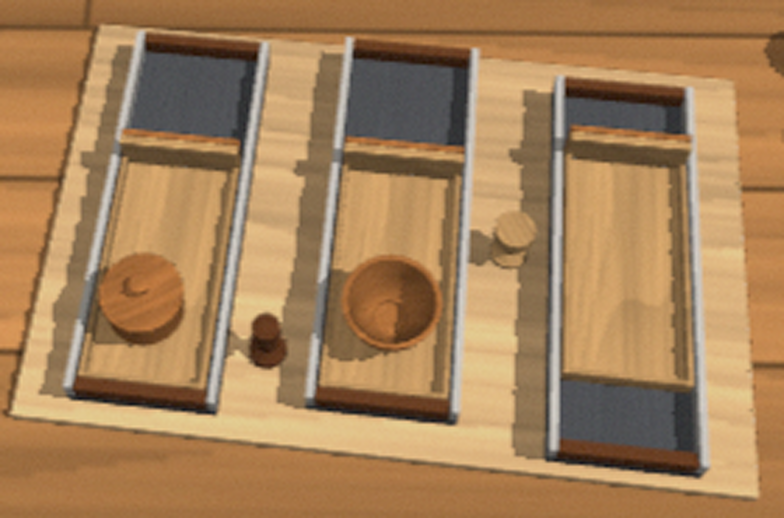

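View pics/topc.png

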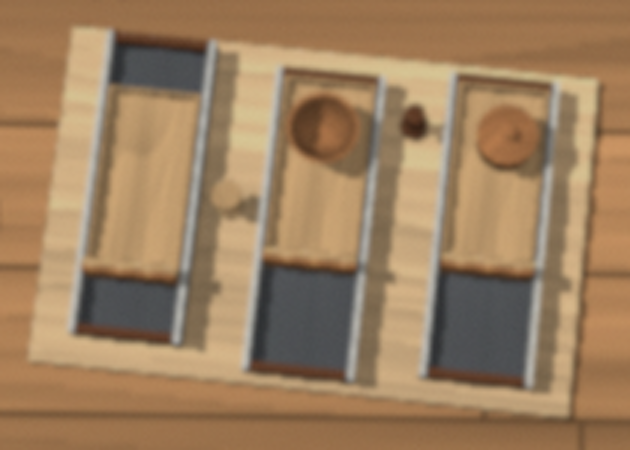

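Run:
```python
from h import *
for n in("top","scene"):
    P=cloud(np.load(f"{n}_d.npy"),vision.camera_params(n)).reshape(-1,3)
    for nm,y0,y1 in(("box",-.22,-.06),("bowl",-.02,.12),("empty",.16,.3)):
        a=P[(P[:,2]>.06)&(P[:,2]<.072)&(P[:,0]>.58)&(P[:,0]<.645)&(P[:,1]>y0)&(P[:,1]<y1)]
        m=a.mean(0);w,V=np.linalg.eigh(np.cov((a-m)[:,:2].T));e=V[:,1]*np.sign(V[1,1])
        t=(a-m)[:,:2]@e; s=(a-m)[:,:2]@np.array([e[1],-e[0]])
        print(n,nm,m,"yaw",np.arctan2(-e[0],e[1]),np.percentile(t,[1,99]),np.percentile(s,[3,97]),m[:2]+e*np.percentile(t,[1,99]).mean())
```

```text
top box [ 0.61793554 -0.13195604  0.06534877] yaw -0.10432242058387554 [-0.04685158  0.04628813] [-0.00673984  0.00743838] [ 0.6179062  -0.13223623]
top bowl [0.62218442 0.04908117 0.06582675] yaw -0.09068778478383929 [-0.04794861  0.04525221] [-0.00686038  0.00733658] [0.62206233 0.0477385 ]
top empty [0.60911361 0.22887257 0.06527278] yaw -0.10581861715593247 [-0.04631841  0.0485798 ] [-0.00718612  0.00710368] [0.60923304 0.22999694]
scene box [ 0.61597913 -0.13150132  0.06591018] yaw -0.08645178189754105 [-0.04757184  0.04658809] [-0.00857136  0.00674393] [ 0.61593666 -0.13199136]
scene bowl [0.62031544 0.04844331 0.06632416] yaw -0.09146353817441108 [-0.04739291  0.04612811] [-0.00761927  0.00627495] [0.62025767 0.04781355]
scene empty [0.60689828 0.22958884 0.06606917] yaw -0.08982505642717592 [-0.04740431  0.04727916] [-0.00818275  0.00664523] [0.60689266 0.22952652]
```

Measured: rails run along yaw ≈ −0.095. Lip mid-tops are empty (0.608, 0.230), bowl (0.621, 0.048) and box (0.617, −0.132). I'll shut the fingers, turn, and move to a point in front of the empty lip.

```bash
python3 -m crank '[[[0,0,0,0,-0.072],[0,0,0,0,-0.072],[0,0.03,0.022,0,0],[0,0.03,0.022,0,0],[0,0.03,0.022,0,0]]]' 
python3 -m crank '[[[0,0.03,0.022,0,0],[0,0.03,0.022,0,0],[0,0.03,0.022,0,0],[0,0.03,0.022,0,0],[0,0.03,0.022,0,0]]]'
python3 -m crank '[[[0,0.03,0.022,0,0],[0,0.03,0.022,0,0],[0,0.03,0.022,0,0],[0,0.03,0.022,0,0],[0,0.03,0.022,0,0]]]'
python3 -m crank '[[[0,0.03,0.022,0,0],[0,0.03,0.022,0,0],[0,0,0,0,0],[0,0,0,0,0],[0,0,0,0,0]]]'
python3 - <<'E'
from h import *
from scipy.spatial.transform import Rotation as R
s=env.sense();M=R.from_rotvec(s['tool_rot']).as_matrix();print(M,s['time'],s['width'],s['force'])
cp=vision.camera_params("wrist");p,d=vision.get_image("wrist");cv2.imwrite("pics/w1.png",p)
for nm,t in(("pre",(.565,.234,.1)),("bowl",(.640,.046,.15))):print(nm,M.T@(np.array(t)-s['tool_pos']))
P=cloud(d,cp);print(np.isfinite(d).mean(),(d>0).mean())
P=P.reshape(-1,3)
for nm,y0,y1 in(("bowl",-.02,.12),("empty",.16,.3)):
    a=P[(P[:,2]>.06)&(P[:,2]<.072)&(P[:,0]>.58)&(P[:,0]<.645)&(P[:,1]>y0)&(P[:,1]<y1)]
    if len(a)>50: 
        v=cv2.minAreaRect((a[:,:2]*1000).astype(np.float32));print(nm,len(a),a.mean(0),v)
E
```

```text
time: 0.52
tool_pos: [0.2314, 0.532, 0.2305]
tool_rot: [3.137, -0.146, -0.0]
force: [0.5, 1.4, -0.9]
width: 0.0253
gripper_force: 0.0
time: 0.93
tool_pos: [0.3709, 0.4077, 0.231]
tool_rot: [3.138, -0.148, -0.001]
force: [0.2, 0.1, 0.4]
width: -0.0003
gripper_force: 0.0
time: 1.35
tool_pos: [0.5098, 0.284, 0.2309]
tool_rot: [3.138, -0.149, -0.001]
force: [0.5, 1.1, 0.0]
width: -0.0001
gripper_force: 0.0
time: 1.77
tool_pos: [0.5642, 0.2359, 0.2307]
tool_rot: [3.138, -0.15, -0.002]
force: [-0.1, -0.2, 0.9]
width: -0.0004
gripper_force: 0.0
[[ 9.95441571e-01 -9.53650771e-02 -1.25692277e-03]
 [-9.53657054e-02 -9.95442203e-01 -4.49665810e-04]
 [-1.20831156e-03  5.67483367e-04 -9.99999109e-01]] 1.7667 -0.0003524111800913277 [-0.06518707 -0.1621296   0.9035285 ]
pre [0.00111131 0.00172542 0.13065817]
bowl [0.09363776 0.18174455 0.08064848]
1.0 0.9958984375
bowl 1960 [0.61988925 0.05084946 0.06643788] ((619.6715698242188, 49.47539138793945), (96.7353286743164, 13.17397689819336), 84.6204833984375)
empty 1844 [0.60673255 0.2311003  0.06625768] ((606.4508056640625, 231.22857666015625), (95.9665298461914, 14.166862487792969), 84.80131530761719)
```

View pics/w1.png

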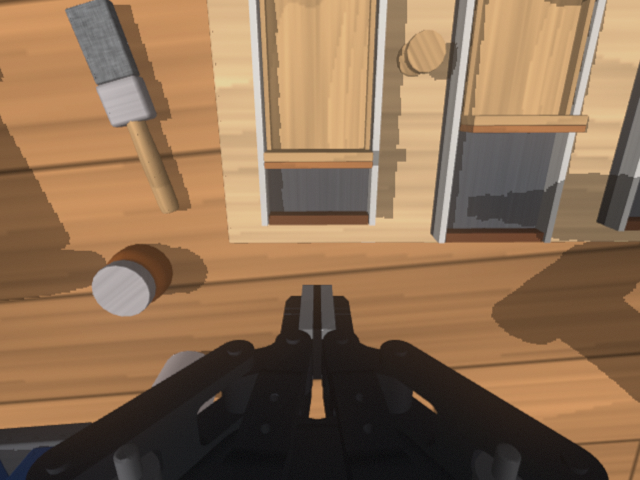

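The wrist view shows the empty lip at (318,158) straight ahead of the closed fingertips at (317,290). Lip positions are confirmed, so I'll descend and push.

```bash
python3 -m crank '[[[0,0,0,0.036,0],[0,0,0.001,0.036,0],[0,0,0.001,0.036,0],[0,0,0,0.036,0],[0,0,0,0.036,0]]]'
python3 -m crank '[[[0,0,0,0,0],[0,0.008,0,0,0],[0,0.008,0,0,0],[0,0.008,0,0,0],[0,0.008,0,0,0]]]'
python3 -m crank '[[[0,0.008,0,0,0],[0,0.008,0,0,0],[0,0.008,0,0,0],[0,0.008,0,0,0],[0,0.008,0,0,0]]]'
```

```text
time: 2.23
tool_pos: [0.5633, 0.2355, 0.0505]
tool_rot: [-3.137, 0.145, -0.001]
force: [1.4, 0.3, -0.1]
width: 0.0
gripper_force: 0.0
time: 2.65
tool_pos: [0.5979, 0.2323, 0.0542]
tool_rot: [-3.135, 0.148, -0.005]
force: [-3.2, 1.8, 2.4]
width: 0.0002
gripper_force: 1.8
time: 3.07
tool_pos: [0.6367, 0.227, 0.0515]
tool_rot: [3.138, -0.149, -0.0]
force: [-3.1, 2.1, 2.8]
width: 0.0
gripper_force: 1.8
```

```bash
python3 -m crank '[[[0,0.005,0,0,0],[0,0.005,0,0,0],[0,0.005,0,0,0],[0,0,0,0,0],[0,0,0,0,0]]]'
python3 -m crank '[[[0,0.003,0,0,0],[0,0.003,0,0,0],[0,0.003,0,0,0],[0,0,0,0,0],[0,0,0,0,0]]]'
```

```text
time: 3.48
tool_pos: [0.6391, 0.2263, 0.0511]
tool_rot: [3.131, -0.149, -0.039]
force: [-34.9, 9.1, 21.7]
width: 0.0001
gripper_force: 18.3
time: 3.9
tool_pos: [0.6392, 0.2261, 0.0512]
tool_rot: [3.127, -0.148, -0.066]
force: [-58.9, 15.9, 34.9]
width: -0.0001
gripper_force: 30.1
```

The force rises at a fixed position, so the tray is home against its stop. Backing off and rising.

```bash
python3 -m crank '[[[0,-0.01,0,0,0],[0,-0.015,0,0,0],[0,-0.015,0,0,0],[0,-0.015,0,0,0],[0,0,0,0,0]]]'
python3 -m crank '[[[0,0,0,-0.03,0],[0,0,0,-0.03,0],[0,0,0,-0.03,0],[0,0,0,-0.03,0],[0,0,0,0,0]]]'
python3 - <<'E'
from h import *
from scipy.spatial.transform import Rotation as R
cp=vision.camera_params("wrist");p,d=vision.get_image("wrist")
s=env.sense();M=R.from_rotvec(s['tool_rot']).as_matrix();print(s['tool_pos'],s['force'])
print(M.T@(np.array((.652,.0465,.046))-s['tool_pos']))
P=cloud(d,cp).reshape(-1,3)
for nm,y0,y1 in(("bowl",-.02,.12),("empty",.16,.3)):
    a=P[(P[:,2]>.06)&(P[:,2]<.072)&(P[:,0]>.58)&(P[:,0]<.7)&(P[:,1]>y0)&(P[:,1]<y1)]
    if len(a)>50: 
        v=cv2.minAreaRect((a[:,:2]*1000).astype(np.float32));print(nm,len(a),a.mean(0),v)
E
```

```text
time: 4.32
tool_pos: [0.6039, 0.2302, 0.0513]
tool_rot: [3.138, -0.147, -0.001]
force: [-1.1, -0.5, -0.2]
width: 0.0001
gripper_force: 0.0
time: 4.73
tool_pos: [0.6105, 0.2315, 0.1792]
tool_rot: [-3.132, 0.147, -0.022]
force: [1.4, -0.8, 1.5]
width: -0.0
gripper_force: 0.0
[0.60887864 0.23107402 0.17590665] [ 0.61801646 -0.14977239 -0.23979683]
[0.05923594 0.18035298 0.12948616]
bowl 2529 [0.62065468 0.05079985 0.0661992 ] ((620.0963745117188, 49.48711013793945), (97.09825134277344, 13.923343658447266), 84.79853057861328)
empty 2580 [0.65589191 0.22660821 0.06621108] ((655.5650634765625, 226.8199462890625), (96.1557388305664, 14.134124755859375), 84.84549713134766)
```

```bash
python3 -m crank '[[[0,0.01,0.03,0,0],[0,0.01,0.03,0,0],[0,0.01,0.03,0,0],[0,0.01,0.03,0,0],[0,0.01,0.03,0,0]]]'
python3 -m crank '[[[0,0.01,0.03,0,0],[0,0,0,0,0],[0,0,0,0,0],[0,0,0,0.03,0],[0,0,0,0.02,0]]]'
python3 -m crank '[[[0,0,0,0,0],[0,0,0,0,0],[0,0,0,0,0],[0,0,0,0,0],[0,0,0,0,0]]]'
python3 - <<'E'
from h import *
from scipy.spatial.transform import Rotation as R
p,d=vision.get_image("wrist");cv2.imwrite("pics/w2.png",p)
s=env.sense();M=R.from_rotvec(s['tool_rot']).as_matrix();print(M,s['tool_pos'],s['force'])
print(M.T@(np.array((.652,.0465,.046))-s['tool_pos']))
E
```

```text
time: 5.2
tool_pos: [0.6416, 0.0742, 0.1702]
tool_rot: [3.137, -0.149, -0.001]
force: [-0.5, 0.3, 0.1]
width: -0.0005
gripper_force: 0.0
time: 5.62
tool_pos: [0.6483, 0.0458, 0.1202]
tool_rot: [-3.137, 0.149, -0.002]
force: [-0.3, -0.3, -0.7]
width: -0.0001
gripper_force: 0.0
time: 6.03
tool_pos: [0.6488, 0.0459, 0.123]
tool_rot: [-3.137, 0.148, -0.005]
force: [0.6, -0.6, 0.2]
width: -0.0001
gripper_force: 0.0
[[ 9.95555038e-01 -9.41485744e-02  2.49250822e-03]
 [-9.41503318e-02 -9.95557813e-01  5.97142880e-04]
 [ 2.42521588e-03 -8.29159078e-04 -9.99996715e-01]] [0.64858554 0.04581187 0.12272932] [-0.72121248  0.52764438  1.20997226]
[ 0.00314841 -0.00094292  0.07673799]
```

View pics/w2.png

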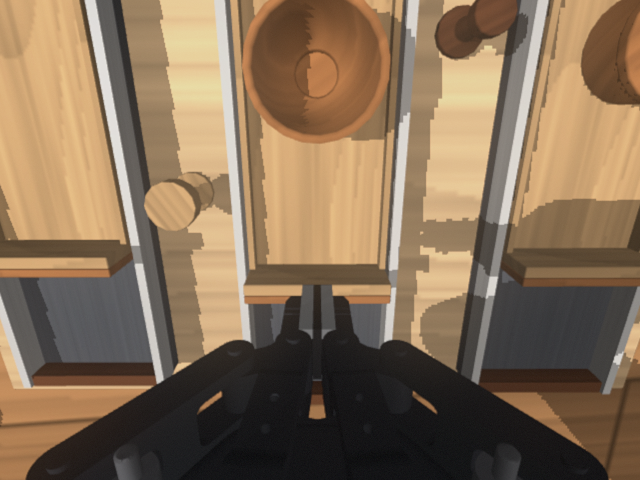

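The wrist view shows the bowl at (317,65), well ahead, and the bowl lip's rear edge near row 265, with the fingertips centred on the tray. I'll add 6 mm of clearance and lower behind the lip.

```bash
python3 -m crank '[[[0,0.006,0,0,0],[0,0,0,0.015,0],[0,0,0,0.015,0],[0,0,0,0.012,0],[0,0,0,0,0]]]'
python3 -m crank '[[[0,0,0,0.012,0],[0,0,0,0.012,0],[0,0,0,0.01,0],[0,0,0,0,0],[0,0,0,0,0]]]'
```

```text
time: 6.5
tool_pos: [0.6523, 0.0444, 0.0765]
tool_rot: [3.137, -0.15, -0.008]
force: [-0.5, 0.2, -0.2]
width: -0.0004
gripper_force: 0.0
time: 6.92
tool_pos: [0.6534, 0.0447, 0.0444]
tool_rot: [3.137, -0.149, -0.003]
force: [0.0, 1.3, -0.0]
width: -0.0
gripper_force: 0.0
```

```bash
python3 -m crank '[[[0,-0.004,0,0,0],[0,-0.004,0,0,0],[0,-0.003,0,0,0],[0,-0.003,0,0,0],[0,-0.003,0,0,0]]]'
python3 -m crank '[[[0,-0.003,0,0,0],[0,-0.003,0,0,0],[0,-0.004,0,0,0],[0,-0.004,0,0,0],[0,-0.004,0,0,0]]]'
python3 -m crank '[[[0,-0.004,0,0,0],[0,-0.004,0,0,0],[0,-0.004,0,0,0],[0,-0.004,0,0,0],[0,-0.004,0,0,0]]]'
python3 -m crank '[[[0,-0.004,0,0,0],[0,-0.004,0,0,0],[0,-0.004,0,0,0],[0,-0.004,0,0,0],[0,-0.004,0,0,0]]]'
```

```text
time: 7.33
tool_pos: [0.6376, 0.0466, 0.046]
tool_rot: [-3.138, 0.148, -0.005]
force: [3.1, -1.3, -1.6]
width: 0.0
gripper_force: 1.6
time: 7.75
tool_pos: [0.6193, 0.0482, 0.0459]
tool_rot: [-3.138, 0.148, -0.003]
force: [2.2, -0.5, 1.9]
width: -0.0002
gripper_force: 1.6
time: 8.17
tool_pos: [0.5989, 0.0502, 0.0455]
tool_rot: [-3.138, 0.149, -0.001]
force: [3.8, -0.9, 2.5]
width: 0.0005
gripper_force: 1.6
time: 8.58
tool_pos: [0.5789, 0.052, 0.0454]
tool_rot: [-3.138, 0.149, -0.0]
force: [2.3, -0.2, 2.1]
width: 0.0
gripper_force: 1.6
```

```bash
python3 -m crank '[[[0,-0.004,0,0,0],[0,-0.004,0,0,0],[0,-0.004,0,0,0],[0,-0.004,0,0,0],[0,-0.004,0,0,0]]]'
python3 -m crank '[[[0,-0.003,0,0,0],[0,-0.003,0,0,0],[0,-0.003,0,0,0],[0,-0.003,0,0,0],[0,-0.002,0,0,0]]]'
python3 -m crank '[[[0,-0.002,0,0,0],[0,-0.002,0,0,0],[0,-0.002,0,0,0],[0,-0.002,0,0,0],[0,-0.002,0,0,0]]]'
```

```text
time: 9.0
tool_pos: [0.5589, 0.0539, 0.0453]
tool_rot: [-3.138, 0.149, -0.0]
force: [3.5, -0.9, 2.7]
width: -0.0002
gripper_force: 1.6
time: 9.42
tool_pos: [0.5448, 0.0551, 0.0452]
tool_rot: [3.138, -0.149, -0.001]
force: [2.2, -0.7, 2.2]
width: 0.0001
gripper_force: 1.6
time: 9.83
tool_pos: [0.5393, 0.056, 0.0455]
tool_rot: [-3.137, 0.146, -0.013]
force: [18.5, -10.8, -11.5]
width: -0.0001
gripper_force: 9.5
```

```bash
python3 -m crank '[[[0,-0.002,0,0,0],[0,-0.002,0,0,0],[0,0,0,0,0],[0,0,0,0,0],[0,0,0,0,0]]]'
python3 -m crank '[[[0,0.006,0,0,0],[0,0.008,0,0,0],[0,0.008,0,0,0],[0,0,0,0,0],[0,0,0,0,0]]]'
python3 -m crank '[[[0,0,0,-0.02,0],[0,0,0,-0.03,0],[0,0,0,-0.03,0],[0,0,0,-0.035,0],[0,0,0,-0.035,0]]]'
python3 -m crank '[[[0,-0.03,0,-0.03,0],[0,-0.03,0,-0.02,0],[0,-0.03,0,0,0],[0,0,0,0,0],[0,0,0,0,0]]]'
python3 - <<'E'
from h import *
for n in("scene","wrist"):
    cp=vision.camera_params(n);p,d=vision.get_image(n);cv2.imwrite(f"pics/{n}3.png",p)
    P=cloud(d,cp).reshape(-1,3)
    for nm,y0,y1 in(("box",-.22,-.06),("bowl",-.01,.13),("empty",.16,.3)):
        a=P[(P[:,2]>.062)&(P[:,2]<.072)&(P[:,0]>.48)&(P[:,0]<.68)&(P[:,1]>y0)&(P[:,1]<y1)]
        if len(a)>50:print(n,nm,cv2.minAreaRect((a[:,:2]*1000).astype(np.float32)))
print(env.sense()['force'])
E
```

```text
time: 10.25
tool_pos: [0.5393, 0.0566, 0.0461]
tool_rot: [-3.135, 0.145, -0.025]
force: [21.8, -10.8, -11.7]
width: -0.0001
gripper_force: 11.4
time: 10.67
tool_pos: [0.5524, 0.0542, 0.0446]
tool_rot: [3.137, -0.15, -0.004]
force: [-0.3, 0.2, -0.2]
width: 0.0
gripper_force: 0.0
time: 11.08
tool_pos: [0.5516, 0.0543, 0.1961]
tool_rot: [3.137, -0.148, -0.005]
force: [0.6, 0.0, -0.6]
width: 0.0002
gripper_force: 0.0
time: 11.5
tool_pos: [0.4622, 0.0628, 0.2452]
tool_rot: [-3.137, 0.147, -0.0]
force: [0.5, -0.1, -0.1]
width: -0.0001
gripper_force: 0.0
scene box ((615.0416259765625, -132.0042724609375), (95.67399597167969, 17.07908058166504), 85.3673324584961)
scene bowl ((591.1888427734375, 64.36168670654297), (169.995849609375, 116.61416625976562), 5.050060749053955)
scene empty ((654.834228515625, 224.540771484375), (94.97676086425781, 16.845556259155273), 84.96214294433594)
wrist box ((610.8225708007812, -130.13397216796875), (96.23018646240234, 5.769538879394531), 84.45903015136719)
wrist bowl ((571.7739868164062, 53.461395263671875), (96.07404327392578, 118.0654525756836), 84.56817626953125)
[ 0.76481105 -0.408498   -0.54730587]
```

View pics/scene3.png

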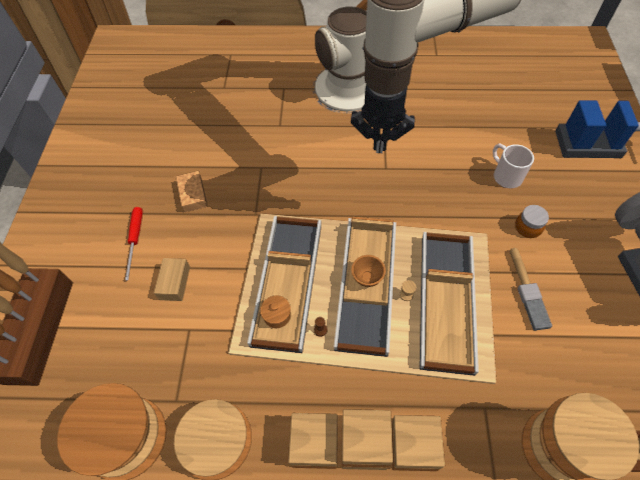

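View pics/wrist3.png

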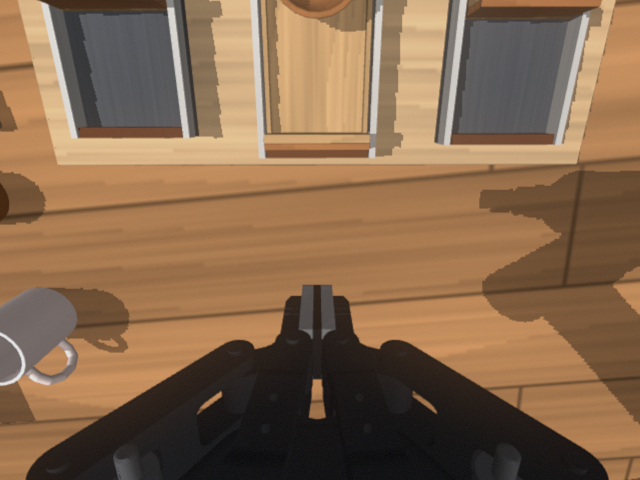

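The scene view shows the empty tray home (lip at 450,272), the bowl tray fully out against its front stop (lip at 372,225) and the bowl upright at (368,270). The box tray is still home (lip at 290,257), other things are in place, and the arm is clear. Handing in.

```bash
python3 -c "
from rig import job;print(job.finish_job())"
```

```text
the job is handed in; nothing more can be done
None
```

I pushed the empty tray home to its rear stop, then drew the bowl tray out to its front stop with the bowl upright; the box tray stayed home, the arm finished clear, and I handed the job in at about 12 s (no verdict was returned).

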